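# File the tall shaping board in the packed rack

## Task

Take the tall wooden shaping board out of its stand and push it down into the packed row in the rack, between the one extra-wide board and that board's next neighbour on the side of the sprung metal end plate, gently wedging them apart. Feel for the stop hidden under the row and press the board firmly but gently home onto it, squarely in line with the row, then let go; the other boards must stay upright in the rack and the bottle, jar and brush must be left alone.

Things in the scene. Friction and masses are not known exactly. Their poses are not given: they have to be found in the camera images.
- board_tall: Tall waxed beech board to file, 22 thick (its y), 180 tall (z), 130 to 250 g. The lowest 26 mm is a toe only 36 wide (x), tapered: 6 thick and rounded at its lowest line, growing evenly to 22. Above it the board is 80 wide (x) with flat parallel faces. Origin: centre of the toe's lowest line. Starts upright in the stand, leaning at most 2 degrees. Either way round is right.
- stand: Fixed dark wooden stand, 110 (x) x 80 (y), 65 tall, with an upright slot, 86 along x and 24 along y, holding the tall board's lowest 55 mm; slot floor 10 above the table. Origin: centre of its underside; x along the slot.
- rack: Fixed waxed plywood rack, 146 (x) x 176 (y). Origin: centre of its underside, on the table. The row runs along its y, centred on x = 0: fixed end wall at -y (inner face y = -76, top 130 above the table), sprung end plate at +y, behind it a wall 62 tall. Lips 12 high along both sides at x = +-70. Four boards packed face to face without gaps, centres at y = -64, -42, -20, +2 at the start.
- ledge (a point): Point at the rack's middle, 30 above the table, level with the two ledges on which the row stands (tops of the row at 130). Between the ledges runs a groove along y, 56 wide (x = -28 to 28), for the tall board's toe. The toe must stand on a rigid stop bar in the groove, hidden under the row, its top 10 to 22 above the table, set anew each time and not measured: find it by feel.
- end_plate (a joint): Sprung aluminium end plate of the rack, 126 wide, 10 thick, top 130 above the table; travel in m along the rack's +y, 0 at the start (face at y = +13 mm), stop at 0.042. Its spring squeezes the row with 6.5 N at 0, 8.7 N at 0.022. Wedging in takes up to about 20 N downward at first, 5 to 10 N later; then friction holds the board, so it must be pressed down.
- stop_line (a point): Point in the rack's groove, 16 above the table, at the middle of the stop's possible heights. Press the tall board on the stop with about 6 to 15 N for a moment; over 30 N there, or over 50 N against another board, is too rough. Once pressed and released it must still rest on the stop.
- board_wide: Plain beech shaping board in the row, 120 (the only one that is wider) wide (its x) x 22 thick (its y, along the row) x 100 tall, about 110 g, loose; waxed; flat foot, fully rounded top edge (radius 11). Origin at the centre of its underside, z up. May be 1st, 2nd or 3rd from the fixed wall. The seam to fill is 11 mm to its +y side; with the tall board home, centres are 22 mm apart.
- board_a: Plain beech shaping board in the row, 80 wide (its x) x 22 thick (its y, along the row) x 100 tall, about 110 g, loose; waxed; flat foot, fully rounded top edge (radius 11). Origin at the centre of its underside, z up. Among the first three from the fixed end wall.
- board_b: Plain beech shaping board in the row, 80 wide (its x) x 22 thick (its y, along the row) x 100 tall, about 110 g, loose; waxed; flat foot, fully rounded top edge (radius 11). Origin at the centre of its underside, z up. Among the first three from the fixed end wall.
- board_c: Plain beech shaping board in the row, 80 wide (its x) x 22 thick (its y, along the row) x 100 tall, about 110 g, loose; waxed; flat foot, fully rounded top edge (radius 11). Origin at the centre of its underside, z up. Always last, against the sprung plate.
- spray_bottle: Bystander: green spray bottle, 68 in diameter, 177 tall, loose. Origin at the centre of its underside.
- cream_jar: Bystander: small jar, 64 in diameter, 50 tall, loose. Origin at the centre of its underside.
- brush: Bystander: hand brush lying flat on the table, loose.
Mind the look-alikes: they are no part of the job. What is shaped like the board_a but pink is not meant.

How it is judged:
By the outcome, as a careful person would: the job done as asked, in the order asked, and still so for the second after the job is handed in, with the robot touching nothing.
It also fails if it takes over 64 s, if anything falls off the work surface, if the arm or the gripper's body presses on something with over 40 N, if the wrist force passes 120 N, or if a joint passes its speed limit or range.

## Robot

A 6-joint arm with a two-finger parallel gripper is mounted at the origin on the work surface. World frame = base frame: x ahead of the robot, y to its left, z up, the work surface at z = 0. Lengths are in mm, angles in rad, forces in N, time in s.
With the tool pointing down it reaches from about 300 to 875 mm from the base axis. Payload 4.2 kg.
Tool frame: the origin (TCP) lies midway between the tips of the shut fingers; the grasp point (between the pads) lies 19 mm behind it; z points along the fingers, y is the line along which they close (so a half turn about z gives the same grasp; the last joint's range is limited). The gripper opens to 85 mm and grips with 20 to 120 N. Pads are 22 mm wide; open, the fingers measure 114 mm over their backs; the gripper's body (76 mm by 85 mm) begins 54 mm behind the grasp point. The pads swing forward as they close: fully open they stand 13 mm farther back than shut.
Start: joints at [-1.238, 0.32, 1.565, -0, 1.257, -0.02], TCP at [198.681, -539.599, 231.338] pointing down, gripper open.
Joint ranges: [-3.11, 3.11], [-0.84, 2.01], [0.21, 2.61], [-1.34, 4.49], [0.05, 2.63], [-2.56, 2.56]. Speed limits (rad/s): [2.57, 2.57, 3.14, 3.14, 3.14, 3.14].

## Interface

Orientations are given as a unit quaternion [w, x, y, z].
In Python, from workcell import arm, grab_frame, camera_params, finish_job gives the robot as it stands.
- The arm moves only by the tool arm_command, never from a script. Its argument "moves" is text: rows parted by semicolons, each of 7 numbers parted by spaces: the turn, a rotation vector about the tool's x, y, z in rad, then the shift along the tool's x, y, z in mm, then the closure, from 0 (fully open) to 1 (shut). A call has 1 to 20 rows; each row shifts and turns the commanded pose from where the row before left it, along the tool's axes as they then stand; what a row does not reach is not made up. A row lasts 1/12 s, in which the tool goes at most 41.7 mm and 7.16 degrees, less where a joint would pass 70% of its speed; a pose out of reach is approached as far as the arm can. A call with a gripper value outside its range is refused whole. The fingers move at their own pace and stop on an object; "squeeze" is the grip in N (left out, the last holds). Time passes only in rows, so rows that do not move let the fingers close. It gives the time, the measured TCP pose, the force, the opening and the grip force at its end, in the units of the state.
- arm.observe(): the state, without advancing time (a new reading comes with each control period).
- grab_frame(name): name is "scene" or "top" or "wrist"; returns (picture, depth): 400x640x3 uint8, red, green, blue; 400x640 float32, mm along the optical axis (not along the pixel's ray), 0 where there is no reading.
- camera_params(name): a dict with "fx", "fy", "cx", "cy" (pixels), "extrinsics" (4x4, takes a point from world to camera coordinates). Camera axes: x right, y down, z forward; pixel columns grow to the right and rows downward; lengths in mm; the calibration is good to about 2 mm. A picture is of the moment at which its call begins: read the wrist's pose just before it. camera_params takes no time and is no camera call; for the wrist camera it gives the pose at the moment of the call.
- finish_job(): hands the job in; it is judged then, once.
The state is a dict: "clock": time; "joint_pos": joint angles; "qd": joint speeds; "joint_torque": joint torques, N m; "eef_pos": TCP position; "orientation": TCP orientation; "contact_force": force on the tool from outside, world axes, zero at the start; "moment": the same for the moment, N m; "opening": finger opening in mm; "gripper_force": force on a finger pad.
Only numpy, scipy, OpenCV 4.12 (cv2) and the standard library are available. Lean on these libraries where they do the work, as an engineer would, in place of code of your own. Each camera call takes 0.05 s, during which the arm holds its last target. There are 200 camera calls.

## Working session

There is one attempt and no reset: what is moved stays moved. The work goes in short steps, Python scripts to look and compute and a tool call to move; the robot and the scene stay as the last step left them, time stands still between calls to the robot, and variables do not carry over. Pictures are saved under pics/ and viewed, at most 10 in all, crops included, and the job is handed in when it is done.

Besides the shell and the picture viewer there is one more tool, called by a JSON object that holds its "api" and its "payload". arm_command: Moves the arm, as the interface text tells. Its arguments: {"type":"object","properties":{"moves":{"type":"string"},"squeeze":{"type":"number"}},"required":["moves"]}

```bash
mkdir -p pics && ls
python3 - <<'E'
from workcell import arm, grab_frame, camera_params
import cv2, numpy as np
for n in ("scene","top"):
    p,d=grab_frame(n); cv2.imwrite(f"pics/{n}0.png",p[:,:,::-1]); np.savez(f"{n}0.npz",p=p,d=d)
    c=camera_params(n); print(n,c["fx"],c["cx"],c["cy"],np.round(c["extrinsics"],3).tolist())
s=arm.observe(); print({k:np.round(v,3).tolist() for k,v in s.items()})
E
```

```text
pics
scene 367.6650060238271 326.1640891607967 201.52345008217534 [[0.195, 0.981, 0.01, -132.459], [0.831, -0.16, -0.533, -451.74], [-0.521, 0.113, -0.846, 1221.914], [0.0, 0.0, 0.0, 1.0]]
top 416.531271168537 316.8815709917406 207.1924362200478 [[0.014, -0.999, 0.034, -2.996], [-0.999, -0.016, -0.049, 574.382], [0.05, -0.033, -0.998, 1008.508], [0.0, 0.0, 0.0, 1.0]]
{'clock': 0.1, 'joint_pos': [-1.238, 0.32, 1.566, 0.0, 1.257, -0.02], 'qd': [0.002, -0.002, -0.004, 0.002, -0.001, 0.001], 'joint_torque': [0.0, -41.641, -23.47, 0.0, 0.005, -0.0], 'eef_pos': [198.554, -539.179, 230.553], 'orientation': [-0.001, 0.984, 0.176, -0.0], 'contact_force': [0.296, 0.401, 0.204], 'moment': [-0.008, 0.028, 0.05], 'gripper_force': 0.0, 'opening': 85.02}
```

View pics/top0.png

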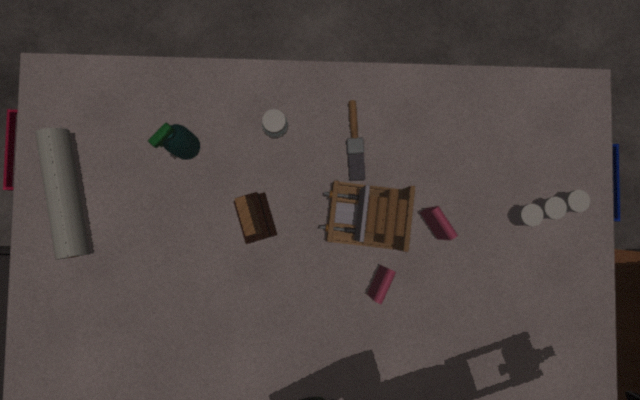

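View pics/scene0.png

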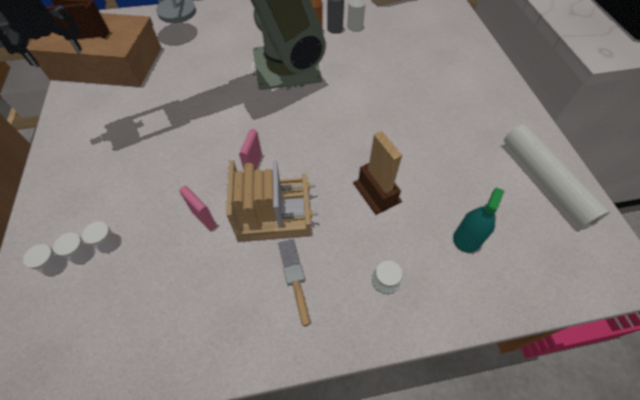

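The top view shows the rack around (370,217), with its fixed wall to the right (408) and the plate at (362). The stand with the tall board is around (256,217). Next I convert depth to world points for both and enlarge a crop.

```bash
cat > h.py <<'E'
import numpy as np, cv2
from workcell import arm, grab_frame, camera_params
def world(d,c):
    v,u=np.mgrid[:d.shape[0],:d.shape[1]]
    P=np.stack([(u-c["cx"])/c["fx"]*d,(v-c["cy"])/c["fy"]*d,d],-1)
    E=np.array(c["extrinsics"]); return (P-E[:3,3])@E[:3,:3]
def rect(P,m):
    q=P[m][:,:2].astype(np.float32); return len(q),np.round(cv2.minAreaRect(q),1) if 0 else cv2.minAreaRect(q),np.median(P[m],0).round(1)
E
python3 - <<'E'
from h import *
f=np.load("top0.npz"); p,d=f["p"],f["d"]; W=world(d,camera_params("top"))
cv2.imwrite("pics/crop1.png",cv2.convertScaleAbs(cv2.resize(p[170:262,225:425,::-1],None,fx=4,fy=4,interpolation=cv2.INTER_CUBIC),alpha=2))
v,u=np.mgrid[:400,:640]
st=(u>225)&(u<290)&(v>180)&(v<255)
z=W[...,2]
print("table",np.median(z[300:330,100:200]))
print("stand top",rect(W,st&(z>55)&(z<75)))
print("board top",rect(W,st&(z>160)), z[st].max())
rk=(u>318)&(u<425)&(v>172)&(v<258)
print("rack all z>5",rect(W,rk&(z>8)))
print("rack z>110",rect(W,rk&(z>110)))
for vv in (195,205,217,228,240): print(vv,[(uu,*W[vv,uu].round(0).astype(int)) for uu in range(352,418,4)])
E
```

```text
table -0.02923858528058887
stand top (456, ((545.9200439453125, 157.863037109375), (109.80270385742188, 51.93807601928711), 17.31673240661621), array([540.1, 144.1,  64.7]))
board top (516, ((527.2610473632812, 122.29660034179688), (149.4691162109375, 69.92901611328125), 62.43900680541992), array([543.8, 156.2, 190. ])) 1034.9805878010566
rack all z>5 (5322, ((550.5269775390625, -117.72206115722656), (246.21481323242188, 203.95230102539062), 60.032012939453125), array([ 554.4, -108.5,   77.7]))
rack z>110 (2429, ((559.8024291992188, -82.08155822753906), (233.97523498535156, 145.04296875), 83.4011459350586), array([ 551.4, -146.5,  129.1]))
195 [(352, np.int64(603), np.int64(-76), np.int64(54)), (356, np.int64(602), np.int64(-85), np.int64(58)), (360, np.int64(602), np.int64(-93), np.int64(66)), (364, np.int64(597), np.int64(-93), np.int64(130)), (368, np.int64(597), np.int64(-102), np.int64(130)), (372, np.int64(605), np.int64(-128), np.int64(29)), (376, np.int64(605), np.int64(-137), np.int64(32)), (380, np.int64(606), np.int64(-147), np.int64(30)), (384, np.int64(602), np.int64(-14
[... 3321 characters left out ...]
109), np.int64(30)), (368, np.int64(496), np.int64(-118), np.int64(31)), (372, np.int64(496), np.int64(-128), np.int64(32)), (376, np.int64(497), np.int64(-137), np.int64(38)), (380, np.int64(498), np.int64(-137), np.int64(90)), (384, np.int64(499), np.int64(-139), np.int64(124)), (388, np.int64(499), np.int64(-147), np.int64(130)), (392, np.int64(500), np.int64(-155), np.int64(130)), (396, np.int64(498), np.int64(-181), np.int64(55)), (400, np.int64(499), np.int64(-182), np.int64(94)), (404, np.int64(500), np.int64(-182), np.int64(130)), (408, np.int64(500), np.int64(-190), np.int64(132)), (412, np.int64(497), np.int64(-233), np.int64(2)), (416, np.int64(497), np.int64(-245), np.int64(-3))]
```

View pics/crop1.png

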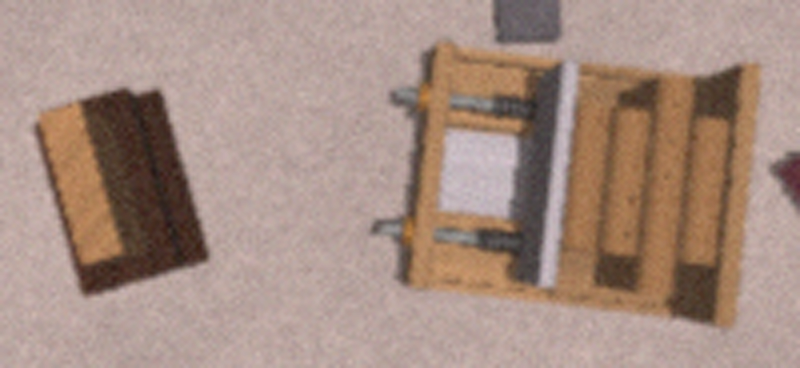

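The crop shows, right to left: the wall, a narrow board, the wide board (2nd from the wall), a narrow board, board_c and the plate. The seam to fill is therefore between the 2nd and 3rd boards. Now the fits.

Run:
```python
from h import *
f=np.load("top0.npz"); d=f["d"]; W=world(d,camera_params("top"))
v,u=np.mgrid[:400,:640]; z=W[...,2]
st=(u>225)&(u<290)&(v>180)&(v<255)
rk=(u>318)&(u<425)&(v>172)&(v<258)
def er(m): return cv2.morphologyEx(m.astype(np.uint8),cv2.MORPH_OPEN,np.ones((3,3)))>0
def R(n,m):
    (c,s,a)=cv2.minAreaRect(W[m][:,:2].astype(np.float32)); print(n,m.sum(),np.round(c,1),np.round(s,1),round(a,1),"z",W[m][:,2].mean().round(1))
R("board top",er(st&(z>183)&(z<197)))
R("stand all",er(st&(z>8)&(z<75)))
R("stand+board",er(st&(z>8)&(z<200)))
# per-image-row edges in rack: wall outer edge, wide board +-x ends
t=er(rk&(z>118)&(z<140)); R("rack tops",t)
# wall -y face line: for each row the rightmost top pixel
q=np.array([W[r,np.where(t[r])[0].max()] for r in range(190,246) if t[r].any()]); 
l=cv2.fitLine(q[:,:2].astype(np.float32),cv2.DIST_HUBER,0,.01,.01).ravel(); print("wall outer",l.round(3),np.degrees(np.arctan2(l[1],l[0])).round(2),np.round([q[0],q[-1]],0).tolist())
q=np.array([W[r,np.where(t[r])[0].min()] for r in range(190,246) if t[r].any()])
l=cv2.fitLine(q[:,:2].astype(np.float32),cv2.DIST_HUBER,0,.01,.01).ravel(); print("plate outer",l.round(3),np.degrees(np.arctan2(l[1],l[0])).round(2),np.round([q[0],q[-1]],0).tolist())
for cu in range(360,414,2):
    r=np.where(t[:,cu])[0]; print(cu,W[r.min(),cu].round(0).tolist(),W[r.max(),cu].round(0).tolist())
```

```text
board top 439 [545.8 158. ] [79.6 22. ] 17.3 z 190.1
stand all 720 [545.7 157.8] [109.4  79.1] 17.3 z 46.3
stand+board 1438 [545.8 158.2] [109.9  79.6] 17.4 z 101.5
rack tops 2316 [ 552.  -143.1] [110.6 144.9] 84.3 z 128.6
wall outer [ 9.94000e-01 -1.07000e-01  5.49110e+02 -1.96827e+02] -6.14 [[610.0, -203.0, 130.0], [489.0, -191.0, 129.0]]
plate outer [ 9.95000e-01 -9.90000e-02  5.51894e+02 -8.80140e+01] -5.7 [[608.0, -94.0, 125.0], [489.0, -180.0, 118.0]]
360 [538.0, -86.0, 118.0] [496.0, -85.0, 130.0]
362 [578.0, -91.0, 118.0] [497.0, -90.0, 130.0]
364 [618.0, -94.0, 120.0] [516.0, -94.0, 128.0]
366 [619.0, -97.0, 130.0] [518.0, -99.0, 128.0]
368 [619.0, -102.0, 126.0] [516.0, -103.0, 128.0]
370 [595.0, -106.0, 130.0] [516.0, -107.0, 127.0]
372 [595.0, -111.0, 131.0] [516.0, -111.0, 131.0]
374 [595.0, -115.0, 129.0] [523.0, -117.0, 121.0]
376 [593.0, -120.0, 127.0] [514.0, -121.0, 124.0]
378 [594.0, -126.0, 120.0] [514.0, -124.0, 131.0]
380 [593.0, -129.0, 128.0] [514.0, -129.0, 129.0]
382 [593.0, -133.0, 130.0] [514.0, -134.0, 126.0]
384 [591.0, -137.0, 129.0] [493.0, -138.0, 127.0]
386 [591.0, -142.0, 128.0] [493.0, -142.0, 131.0]
388 [610.0, -148.0, 120.0] [493.0, -146.0, 131.0]
390 [609.0, -151.0, 128.0] [493.0, -151.0, 131.0]
392 [609.0, -154.0, 131.0] [493.0, -156.0, 126.0]
394 [609.0, -159.0, 131.0] [510.0, -161.0, 123.0]
396 [609.0, -164.0, 129.0] [511.0, -164.0, 130.0]
398 [587.0, -169.0, 127.0] [511.0, -169.0, 128.0]
400 [588.0, -173.0, 127.0] [511.0, -172.0, 136.0]
402 [587.0, -176.0, 133.0] [476.0, -179.0, 122.0]
404 [587.0, -181.0, 131.0] [476.0, -182.0, 129.0]
406 [588.0, -186.0, 127.0] [476.0, -186.0, 132.0]
408 [613.0, -193.0, 121.0] [480.0, -191.0, 130.0]
410 [619.0, -195.0, 129.0] [522.0, -195.0, 128.0]
412 [619.0, -199.0, 131.0] [564.0, -200.0, 128.0]
```

Everything matches the given sizes: the board top is 79.6×22 at z 190, and the rack tops span 110.6×145. The rack yaw is about -5.8° and the stand's is 17.35°. The seam is near (552, -141.6). Now the move to above the stand.

```bash
cat >> h.py <<'E'
from scipy.spatial.transform import Rotation as Ro
def rot(s): return Ro.from_quat(np.roll(s["orientation"],-1))
def go(x,y,z,yaw):
    s=arm.observe(); R=rot(s); T=Ro.from_euler("z",yaw,degrees=True)*Ro.from_euler("x",180,degrees=True)
    dv=(R.inv()*T).as_rotvec(); dp=T.inv().apply(np.array([x,y,z])-s["eef_pos"])
    print("t",round(s["clock"],2),"pos",np.round(s["eef_pos"],1),"turn",dv.round(4),"then shift",dp.round(1),"F",np.round(s["contact_force"],1),"M",np.round(s["moment"],2),"open",round(s["opening"],1),"grip",round(s["gripper_force"],1))
E
python3 -c "
from h import *
go(545.8,158,250,17.35)"
```

```text
t 0.1 pos [ 198.6 -539.2  230.6] turn [-0.0016  0.      0.05  ] then shift [ 539.4 -561.9  -19.4] F [0.3 0.4 0.2] M [-0.01  0.03  0.05] open 85.0 grip 0.0
```

{"api": "arm_command", "payload": {"moves": "0 0 0.05 0 0 -19 0;0 0 0 28.4 -29.6 0 0;0 0 0 28.4 -29.6 0 0;0 0 0 28.4 -29.6 0 0;0 0 0 28.4 -29.6 0 0;0 0 0 28.4 -29.6 0 0;0 0 0 28.4 -29.6 0 0;0 0 0 28.4 -29.6 0 0;0 0 0 28.4 -29.6 0 0;0 0 0 28.4 -29.6 0 0;0 0 0 28.4 -29.6 0 0;0 0 0 28.4 -29.6 0 0;0 0 0 28.4 -29.6 0 0;0 0 0 28.4 -29.6 0 0;0 0 0 28.4 -29.6 0 0;0 0 0 28.4 -29.6 0 0;0 0 0 28.4 -29.6 0 0;0 0 0 28.4 -29.6 0 0;0 0 0 28.4 -29.6 0 0;0 0 0 28.4 -29.6 0 0", "squeeze": 100}}

```text
clock: 1.77
eef_pos: [546.3, 160.2, 249.9]
orientation: [0.0, 0.989, 0.151, -0.0]
contact_force: [-0.9, -0.0, -0.3]
opening: 85.5
gripper_force: 0.0
```

{"api": "arm_command", "payload": {"moves": "0 0 0 0 0 0 0;0 0 0 0 0 0 0"}}

```text
clock: 1.93
eef_pos: [546.1, 159.7, 249.1]
orientation: [0.0, 0.988, 0.152, -0.001]
contact_force: [0.3, -0.3, 0.5]
opening: 85.5
gripper_force: 0.0
```

Run:
```python
from h import *
go(545.8,158,250,17.35)
p,d=grab_frame("wrist"); cv2.imwrite("pics/w1.png",p[:,:,::-1])
W=world(d,camera_params("wrist")); z=W[...,2]
m=cv2.morphologyEx(((z>183)&(z<197)).astype(np.uint8),cv2.MORPH_OPEN,np.ones((3,3)))
n,l,s,_=cv2.connectedComponentsWithStats(m)
for i in range(1,n):
    if s[i,4]>300:
        q=W[l==i]; c=cv2.minAreaRect(q[:,:2].astype(np.float32)); print(s[i],np.round(c[0],1),np.round(c[1],1),round(c[2],1),q[:,2].mean().round(1))
```

```text
t 1.93 pos [546.1 159.7 249.1] turn [0.0002 0.0021 0.0033] then shift [-0.8  1.6 -0.9] F [ 0.3 -0.3  0.5] M [-0.01 -0.01 -0.02] open 85.5 grip 0.0
[ 303  153   35  116 3814] [546.7 157.1] [80. 22.] 17.3 190.3
```

View pics/w1.png

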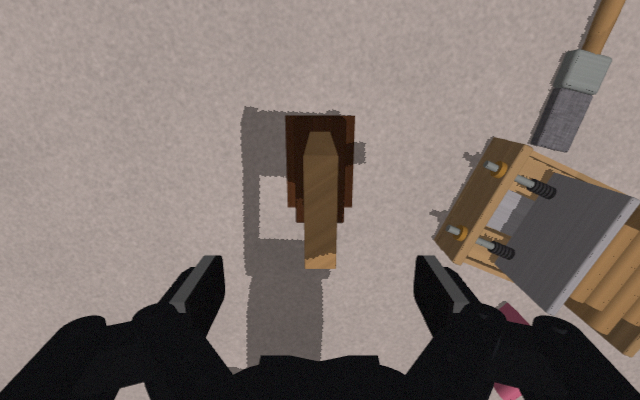

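The wrist view shows the board top centred between the fingers, column 320, rows 155–268. It measures (546.7,157.1), which agrees with the top camera. Descend and grasp.

{"api": "arm_command", "payload": {"moves": "0 0.002 0.003 -0.5 2.2 25 0;0 0 0 0 0 30 0;0 0 0 0 0 30 0;0 0 0 0 0 20 0;0 0 0 0 0 0 0;0 0 0 0 0 0 0.7;0 0 0 0 0 0 1;0 0 0 0 0 0 1;0 0 0 0 0 0 1;0 0 0 0 0 0 1;0 0 0 0 0 0 1;0 0 0 0 0 0 1;0 0 0 0 0 0 1;0 0 0 0 0 0 1;0 0 0 0 0 0 1", "squeeze": 100}}

```text
clock: 3.23
eef_pos: [546.8, 156.8, 146.7]
orientation: [-0.001, 0.989, 0.149, 0.002]
contact_force: [-1.3, 1.6, 6.8]
opening: 21.0
gripper_force: 97.4
```

```bash
python3 -c "
from h import *
go(546.3,157.5,144,17.35)"
```

```text
t 3.23 pos [546.8 156.8 146.7] turn [-0.001  -0.0043 -0.003 ] then shift [-0.3 -0.9  2.7] F [-1.3  1.6  6.8] M [0.49 0.34 0.04] open 21.0 grip 97.4
```

{"api": "arm_command", "payload": {"moves": "0 0 0 0 0 -8 1;0 0 0 0 0 -12 1;0 0 0 0 0 -14 1;0 0 0 0 0 -18 1;0 0 0 0 0 -20 1;0 0 0 0 0 -22 1;0 0 0 0 0 -22 1;0 0 0 0 0 -22 1;0 0 0 0 0 -20 1;0 0 0 0 0 0 1"}}

```text
clock: 4.07
eef_pos: [547.7, 156.0, 307.8]
orientation: [-0.0, 0.989, 0.149, 0.005]
contact_force: [1.4, 1.0, -0.2]
opening: 20.9
gripper_force: 97.6
```

```bash
python3 -c "
from h import *
go(552.4,-139.1,305,-5.75)
p,d=grab_frame('scene'); cv2.imwrite('pics/s2.png',cv2.resize(p[60:280,200:460,::-1],None,fx=2.5,fy=2.5))
"
```

```text
t 4.07 pos [547.7 156.  307.8] turn [-0.0009 -0.0104  0.4002] then shift [ 34.2 293.2   2.8] F [ 1.4  1.  -0.2] M [-0.01 -0.05 -0.01] open 20.9 grip 97.6
```

View pics/s2.png

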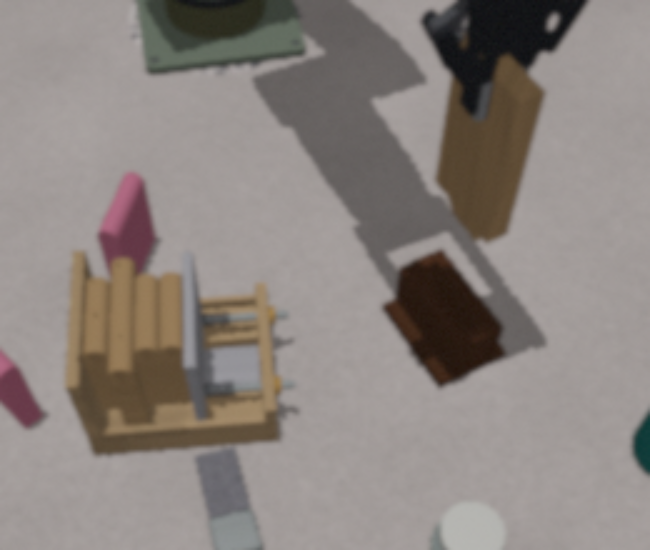

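The board is lifted clear of the stand and hangs upright. The row is intact. Now turn and carry it over the seam.

{"api": "arm_command", "payload": {"moves": "0 -0.003 0.1 0 0 0 1;0 -0.003 0.1 0 0 0 1;0 -0.003 0.1 0 0 0 1;0 -0.002 0.1 0 0 0 1;0 0 0 2 17 0 1;0 0 0 3 26 0 1;0 0 0 4 30 0 1;0 0 0 4 34 0 1;0 0 0 4 34 0 1;0 0 0 4 34 0 1;0 0 0 4 34 0 1;0 0 0 4 34 0 1;0 0 0 3 26 0 1;0 0 0 2 16 0 1;0 0 0 1 8 0 1;0 0 0 0 0 0 1;0 0 0 0 0 0 1"}}

```text
clock: 5.53
eef_pos: [551.1, -138.7, 302.3]
orientation: [-0.0, 0.999, -0.05, -0.006]
contact_force: [-0.7, 0.3, -1.7]
opening: 21.1
gripper_force: 98.1
```

Run:
```python
from h import *
go(552.4,-139.1,305,-5.75)
for n in ("top","scene"):
    p,d=grab_frame(n); cv2.imwrite(f"pics/{n}3.png",p[:,:,::-1]); np.savez(f"{n}3.npz",p=p,d=d)
    W=world(d,camera_params(n)); z=W[...,2]; s=arm.observe()
    ex=np.array([.995,-.1,0]); ey=np.array([.1,.995,0]); c0=np.array([552,-143.1,0]); r=W-c0; X=r@ex; Y=r@ey-32.5
    reg=(abs(X)<60)&(abs(Y)<120)
    # held board faces by height band, rack frame
    for lo in range(160,340,20):
        m=reg&(z>lo)&(z<lo+20)&(abs(X)<45)
        if m.sum()>20: print(n,lo,m.sum(),"X",np.percentile(X[m],[3,50,97]).round(1),"Y",np.percentile(Y[m],[3,50,97]).round(1))
p,d=grab_frame("wrist"); cv2.imwrite("pics/w3.png",p[:,:,::-1]); np.savez("w3.npz",p=p,d=d)
W=world(d,camera_params("wrist")); np.save("w3W.npy",W)
```

```text
t 5.53 pos [ 551.1 -138.7  302.3] turn [ 0.0005  0.0111 -0.0002] then shift [ 1.3  0.3 -2.7] F [-0.7  0.3 -1.7] M [0.05 0.03 0.02] open 21.1 grip 98.1
top 200 49 X [-42.5 -22.3  34.2] Y [-25.  -17.3 -16.9]
top 220 55 X [-42.2 -20.4  35.3] Y [-22.5 -17.5 -17. ]
top 240 67 X [-41.6 -16.7  35.2] Y [-18.5 -17.8 -17.3]
top 260 65 X [-41.3 -17.1  35.8] Y [-19.3 -18.  -17.2]
top 280 68 X [-41.  -20.9  35.9] Y [-18.6 -18.  -17.5]
top 300 78 X [-40.5 -16.7  36.7] Y [-18.9 -18.3 -12.3]
top 320 72 X [-40.7 -22.1  37.3] Y [-24.5 -18.5 -17.8]
scene 180 54 X [-35.7  28.4  39.7] Y [-34.7 -15.3 -14.8]
scene 200 104 X [-29.9  38.4  39.7] Y [-35.7 -20.3 -14.9]
scene 220 131 X [-35.5  38.2  40.3] Y [-35.4 -17.1 -15. ]
scene 240 145 X [-34.8  38.5  40.4] Y [-36.1 -17.1 -15.2]
scene 260 137 X [-22.   39.   40.5] Y [-36.  -18.8 -15.5]
scene 280 130 X [ 0.9 39.5 41.1] Y [-36.4 -22.3 -15.8]
scene 300 180 X [ 4.5 39.3 41.7] Y [-48.2 -19.9  -4. ]
scene 320 250 X [ 4.9 27.9 41.8] Y [-49.7 -19.9  -3.6]
```

View pics/w3.png

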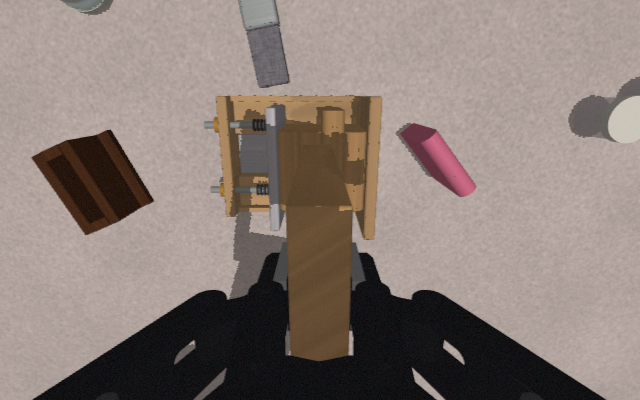

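The wrist view shows the tall board over the gap, just right of the plate, with the row below it (220–380, 95–240). The cameras show a small lean of about 1° in X and 0.5° in Y. Correct that, lower the board a little and check its yaw.

{"api": "arm_command", "payload": {"moves": "-0.008 0.017 0 0 0 0 1;0 0 0 1.5 0 10 1;0 0 0 0 0 8 1;0 0 0 0 0 0 1;0 0 0 0 0 0 1"}}

```text
clock: 6.1
eef_pos: [552.7, -139.2, 284.4]
orientation: [0.005, 0.999, -0.05, 0.003]
contact_force: [0.6, 0.9, -1.7]
opening: 21.0
gripper_force: 98.0
```

```bash
cat > m.py <<'E'
from h import *
go(552.4,-139.1,272,-5.75)
ex=np.array([.995,-.1,0]); ey=np.array([.1,.995,0]); c0=np.array([552,-143.1,0])
p,d=grab_frame("top"); W=world(d,camera_params("top")); z=W[...,2]; r=W-c0; X=r@ex; Y=r@ey-32.5
t=arm.observe()["eef_pos"]-c0; print("TCP rack X,Y",(t@ex).round(1),(t@ey-32.5).round(1))
m=(abs(X)<50)&(Y>-25)&(Y<-5)&(z>175)&(z<t[2]+30)
A=np.c_[np.ones(m.sum()),X[m],z[m]-130]; k=np.ones(len(A),bool)
for _ in range(6):
    c=np.linalg.lstsq(A[k],Y[m][k],rcond=None)[0]; e=Y[m]-A@c; k=abs(e)<1.2
print("face Y at tipheight",c[0].round(2),"yaw",c[1].round(4),"tilt dY/dz",c[2].round(4),k.sum(),len(k))
for lo in range(int(t[2])-90,int(t[2])+30,30):
    b=m&(z>lo)&(z<lo+30); print(lo,"X",np.percentile(X[b],[2,98]).round(1))
# plate face / wall line in same view
for nm,mm in (("wall top",(z>124)&(z<136)&(Y<-74)&(Y>-95)&(abs(X)<73)),("plate top",(z>124)&(z<136)&(Y>12)&(Y<30)&(abs(X)<64))):
    c=np.polyfit(X[mm],Y[mm],1); print(nm,mm.sum(),c.round(4),np.percentile(Y[mm],[3,97]).round(1),np.percentile(X[mm],[1,99]).round(1))
E
python3 m.py
```

```text
t 6.1 pos [ 552.7 -139.2  284.4] turn [ 0.0092 -0.006   0.0005] then shift [-0.3 -0.  12.4] F [ 0.6  0.9 -1.7] M [-0.    0.01  0.  ] open 21.0 grip 98.0
TCP rack X,Y 0.7 -28.7
face Y at tipheight -18.53 yaw 0.0026 tilt dY/dz 0.0 381 389
194 X [-38.2  38.4]
224 X [-38.3  38.6]
254 X [-39.1  38.5]
284 X [-38.7  38.8]
wall top 14 [ -0.1783 -66.1036] [-81.7 -76. ] [64.7 72.1]
plate top 277 [-9.00000e-04  1.79697e+01] [13.1 22.5] [-60.8  61.8]
```

The board is now square, centred and vertical. Begin the descent, monitoring force.

{"api": "arm_command", "payload": {"moves": "0 0 0 -0.3 -1 7 1;0 0 0 -0.3 -0.8 7 1;0 0 0 0 -0.1 4 1;0 0 0 0 0 3 1;0 0 0 0 0 0 1"}}

```text
clock: 6.57
eef_pos: [552.8, -138.3, 264.0]
orientation: [0.006, 0.999, -0.05, 0.004]
contact_force: [-0.8, -0.8, -1.0]
opening: 21.1
gripper_force: 97.9
```

{"api": "arm_command", "payload": {"moves": "0 0 0 0 -0.6 2 1;0 0 0 0 -0.6 2 1;0 0 0 0 -0.6 2 1"}}

```text
clock: 6.82
eef_pos: [554.1, -139.2, 261.0]
orientation: [0.009, 0.999, -0.05, 0.006]
contact_force: [-1.5, -6.6, 12.1]
opening: 21.1
gripper_force: 99.9
```

{"api": "arm_command", "payload": {"moves": "0 0 0 0 -0.5 2 1;0 0 0 0 -0.6 2 1;0 0 0 0 -0.6 2 1"}}

```text
clock: 7.07
eef_pos: [554.7, -137.0, 254.9]
orientation: [0.008, 0.999, -0.05, 0.007]
contact_force: [-0.1, -5.4, 7.6]
opening: 21.1
gripper_force: 99.1
```

{"api": "arm_command", "payload": {"moves": "0 0 0 0 -0.6 2 1;0 0 0 0 -0.6 2 1;0 0 0 0 -0.6 2 1"}}

```text
clock: 7.32
eef_pos: [555.0, -135.1, 248.9]
orientation: [0.008, 0.999, -0.05, 0.007]
contact_force: [-0.8, -5.0, 6.4]
opening: 21.1
gripper_force: 99.2
```

```bash
python3 m.py
```

```text
t 7.32 pos [ 555.  -135.1  248.9] turn [ 0.0151 -0.0142  0.0003] then shift [ -2.1   4.2 -23.1] F [-0.8 -5.   6.4] M [-1.46  0.14 -0.03] open 21.1 grip 99.2
TCP rack X,Y 2.0 -24.1
face Y at tipheight -15.63 yaw 0.001 tilt dY/dz 0.0106 240 240
158 X [-36.8  40.9]
188 X [-35.8  40.1]
218 X [-36.3  40.5]
248 X [-37.4  40.4]Traceback (most recent call last):
  File "m.py", line 15, in <module>
    c=np.polyfit(X[mm],Y[mm],1); print(nm,mm.sum(),c.round(4),np.percentile(Y[mm],[3,97]).round(1),np.percentile(X[mm],[1,99]).round(1))
    raise TypeError("expected non-empty vector for x")
TypeError: expected non-empty vector for x
```

{"api": "arm_command", "payload": {"moves": "0.004 -0.002 0 -0.5 -0.6 2 1;0.004 -0.002 0 -0.5 -0.6 2 1;0.003 -0.002 0 -0.5 -0.6 2 1;0 0 0 -0.3 -0.6 2 1"}}

```text
clock: 7.7
eef_pos: [553.7, -133.3, 240.8]
orientation: [0.003, 0.999, -0.05, 0.004]
contact_force: [-0.5, -6.4, 6.2]
opening: 20.9
gripper_force: 99.0
```

{"api": "arm_command", "payload": {"moves": "0 0 0 -0.3 -0.6 2 1;0 0 0 0 -0.6 2 1;0 0 0 0 -0.5 2 1;0 0 0 0 -0.2 2 1"}}

```text
clock: 8.03
eef_pos: [553.5, -130.8, 232.8]
orientation: [0.002, 0.999, -0.05, 0.004]
contact_force: [-0.8, -6.5, 7.2]
opening: 21.0
gripper_force: 99.1
```

```bash
sed -i 's/^for nm.*/for nm,mm in ():/' m.py && python3 m.py
```

```text
t 8.03 pos [ 553.5 -130.8  232.8] turn [ 0.0042 -0.0084  0.0003] then shift [ -0.2   8.3 -39.2] F [-0.8 -6.5  7.2] M [-1.41  0.12 -0.08] open 21.0 grip 99.1
TCP rack X,Y 0.1 -20.0
face Y at tipheight -10.16 yaw 0.0003 tilt dY/dz -0.0004 199 199Traceback (most recent call last):
  File "m.py", line 12, in <module>
    b=m&(z>lo)&(z<lo+30); print(lo,"X",np.percentile(X[b],[2,98]).round(1))
                                       ~~~~~~~~~~~~~^^^^^^^^^^^^^
    return _quantile_unchecked(
        a, q, axis, out, overwrite_input, method, keepdims, weights)
    return _ureduce(a,
                    func=_quantile_ureduce_func,
    ...<5 lines>...
                    overwrite_input=overwrite_input,
                    method=method)
    r = func(a, **kwargs)
    result = _quantile(arr,
                       quantiles=q,
    ...<2 lines>...
                       out=out,
                       weights=wgt)
    slices_having_nans = np.isnan(arr[-1, ...])
                                  ~~~^^^^^^^^^
IndexError: index -1 is out of bounds for axis 0 with size 0
```

Upright and square in the seam. Continue straight down.

{"api": "arm_command", "payload": {"moves": "0 0 0 0 -0.2 3 1;0 0 0 0 -0.2 3 1;0 0 0 0 0 3 1;0 0 0 0 0 3 1;0 0 0 0 0 3 1"}}

```text
clock: 8.5
eef_pos: [553.4, -130.3, 217.5]
orientation: [0.002, 0.999, -0.05, 0.004]
contact_force: [0.1, -4.5, 7.2]
opening: 21.0
gripper_force: 99.0
```

{"api": "arm_command", "payload": {"moves": "0 0 0 0 0 3 1;0 0 0 0 0 3 1;0 0 0 0 0 3 1;0 0 0 0 0 3 1;0 0 0 0 0 3 1;0 0 0 0 0 3 1"}}

```text
clock: 9.0
eef_pos: [552.8, -130.2, 198.3]
orientation: [0.002, 0.999, -0.05, 0.002]
contact_force: [-0.3, -6.4, 1.5]
opening: 21.0
gripper_force: 98.5
```

{"api": "arm_command", "payload": {"moves": "0 0 0 0 0 3 1;0 0 0 0 0 3 1;0 0 0 0 0 3 1;0 0 0 0 0 3 1;0 0 0 0 0 3 1;0 0 0 0 0 3 1"}}

```text
clock: 9.5
eef_pos: [552.8, -130.2, 180.2]
orientation: [0.002, 0.999, -0.05, 0.002]
contact_force: [-0.7, -5.6, 1.5]
opening: 20.9
gripper_force: 98.7
```

```bash
python3 -c "
from h import *
go(552.8,-130.8,164,-5.75)"
```

```text
t 9.5 pos [ 552.8 -130.2  180.2] turn [ 0.0035 -0.0049  0.0002] then shift [ 0.1  0.6 16.2] F [-0.7 -5.6  1.5] M [-1.78  0.21 -0.29] open 20.9 grip 98.7
```

{"api": "arm_command", "payload": {"moves": "0 0 0 0 0.3 3 1;0 0 0 0 0.3 3 1;0 0 0 0 0.3 3 1;0 0 0 0 0 3 1;0 0 0 0 0 2 1;0 0 0 0 0 0 1"}}

```text
clock: 10.0
eef_pos: [552.3, -130.2, 165.2]
orientation: [0.001, 0.999, -0.05, 0.002]
contact_force: [-0.1, -5.5, -0.5]
opening: 21.0
gripper_force: 98.4
```

```bash
python3 -c "
from h import *
go(552.8,-130.8,164,-5.75)"
```

```text
t 10.0 pos [ 552.3 -130.2  165.2] turn [ 0.0017 -0.0032  0.0004] then shift [0.5 0.6 1.2] F [-0.1 -5.5 -0.5] M [-1.86  0.08 -0.25] open 21.0 grip 98.4
```

{"api": "arm_command", "payload": {"moves": "0 0 0 0.3 0.5 1 1;0 0 0 0 0.5 1 1;0 0 0 0 0.5 1 1;0 0 0 0 0 1 1"}}

```text
clock: 10.33
eef_pos: [552.5, -130.3, 161.6]
orientation: [-0.0, 0.999, -0.05, 0.002]
contact_force: [-0.4, -4.3, 2.8]
opening: 21.4
gripper_force: 98.8
```

{"api": "arm_command", "payload": {"moves": "0 0 0 0 0.5 1 1;0 0 0 0 0.5 1 1;0 0 0 0 0 1 1"}}

```text
clock: 10.58
eef_pos: [552.5, -130.5, 158.5]
orientation: [-0.001, 0.999, -0.05, 0.001]
contact_force: [-0.1, -0.2, 4.2]
opening: 21.0
gripper_force: 98.9
```

```bash
python3 -c "
from h import *
go(552.8,-130.8,159,-5.75)
p,d=grab_frame('top'); cv2.imwrite('pics/t5.png',cv2.convertScaleAbs(cv2.resize(p[165:265,310:430,::-1],None,fx=5,fy=5,interpolation=cv2.INTER_CUBIC),alpha=2))"
```

```text
t 10.58 pos [ 552.5 -130.5  158.5] turn [-0.0029 -0.0028 -0.0001] then shift [ 0.4  0.3 -0.5] F [-0.1 -0.2  4.2] M [-0.69  0.08 -0.29] open 21.0 grip 98.9
```

View pics/t5.png

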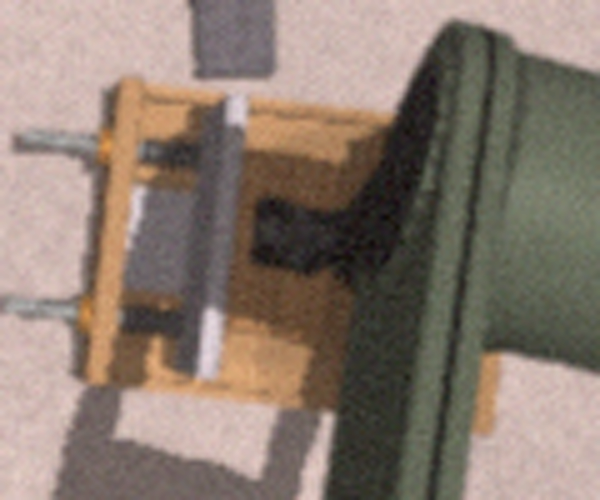

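The top view shows the plate pushed back and the gripper over the row. Side force is about zero and friction about 5 N. Now feel for the stop in small steps.

{"api": "arm_command", "payload": {"moves": "0 0 0 0 0 0.7 1;0 0 0 0 0 0.7 1;0 0 0 0 0 0.7 1"}}

```text
clock: 10.88
eef_pos: [552.4, -130.5, 157.1]
orientation: [-0.001, 0.999, -0.05, 0.002]
contact_force: [-1.4, 2.2, 13.0]
opening: 21.1
gripper_force: 99.9
```

{"api": "arm_command", "payload": {"moves": "0 0 0 0 0 0.7 1;0 0 0 0 0 0.7 1;0 0 0 0 0 0.7 1"}}

```text
clock: 11.13
eef_pos: [552.6, -130.6, 157.0]
orientation: [-0.001, 0.999, -0.05, 0.002]
contact_force: [-4.9, 3.4, 22.2]
opening: 21.0
gripper_force: 101.2
```

{"api": "arm_command", "payload": {"moves": "0 0 0 0 0 0.7 1;0 0 0 0 0 0.7 1;0 0 0 0 0 0.7 1"}}

```text
clock: 11.38
eef_pos: [553.2, -130.4, 156.7]
orientation: [-0.001, 0.999, -0.05, 0.003]
contact_force: [-5.6, 3.4, 30.7]
opening: 20.6
gripper_force: 102.9
```

The stop is found: TCP height is rigid at about 157 mm, which puts the toe at about 20 mm, inside the 10–22 range. Ease off to a moderate press and hold.

{"api": "arm_command", "payload": {"moves": "0 0 0 -0.5 0 -1.5 1;0 0 0 0 0 -1.5 1;0 0 0 0 0 0 1;0 0 0 0 0 0 1"}}

```text
clock: 11.72
eef_pos: [552.6, -130.3, 156.9]
orientation: [-0.001, 0.999, -0.05, 0.003]
contact_force: [-1.5, 1.8, 11.9]
opening: 20.9
gripper_force: 100.2
```

```bash
python3 -c "
from h import *
go(552.8,-130.8,157,-5.75)"
```

```text
t 11.72 pos [ 552.6 -130.3  156.9] turn [-0.003  -0.0052  0.0003] then shift [ 0.3  0.5 -0.1] F [-1.5  1.8 11.9] M [ 0.11  0.21 -0.04] open 20.9 grip 100.2
```

{"api": "arm_command", "payload": {"moves": "0 0 0 0 0 0 1;0 0 0 0 0 0 1;0 0 0 0 0 0 0.6;0 0 0 0 0 0 0.3;0 0 0 0 0 0 0;0 0 0 0 0 0 0;0 0 0 0 0 0 0;0 0 0 0 0 0 0;0 0 0 0 0 0 0"}}

```text
clock: 12.47
eef_pos: [551.6, -131.1, 154.8]
orientation: [-0.001, 0.999, -0.05, 0.001]
contact_force: [0.7, 0.3, 0.3]
opening: 85.2
gripper_force: 0.0
```

{"api": "arm_command", "payload": {"moves": "0 0 0 0 0 -8 0;0 0 0 0 0 -15 0;0 0 0 0 0 -25 0;0 0 0 0 0 -30 0;0 0 0 0 0 -30 0;0 0 0 0 0 -30 0;0 0 0 -35 0 0 0;0 0 0 -40 0 0 0;0 0 0 -40 0 0 0;0 0 0 -40 0 0 0;0 0 0 0 0 0 0;0 0 0 0 0 0 0"}}

```text
clock: 13.47
eef_pos: [395.6, -115.6, 293.9]
orientation: [-0.0, 0.999, -0.05, 0.002]
contact_force: [1.0, 0.1, -0.6]
opening: 85.1
gripper_force: 0.0
```

Run:
```python
from h import *
go(552.4,-139.1,305,-5.75)
ex=np.array([.995,-.1,0]); ey=np.array([.1,.995,0]); c0=np.array([552,-143.1,0])
p,d=grab_frame("top"); W=world(d,camera_params("top")); z=W[...,2]; r=W-c0; X=r@ex; Y=r@ey-32.5
m=cv2.morphologyEx(((abs(X)<60)&(abs(Y)<80)&(z>170)&(z<230)).astype(np.uint8),cv2.MORPH_OPEN,np.ones((3,3)))>0
q=np.stack([X[m],Y[m]],-1).astype(np.float32); print("all>170",m.sum(),cv2.minAreaRect(q))
m2=m&(z>192); q=np.stack([X[m2],Y[m2]],-1).astype(np.float32); print("top",m2.sum(),cv2.minAreaRect(q),"z",np.median(z[m2]))
f=(abs(X)<36)&(z>140)&(z<190)&(Y>-15)&(Y<0)
A=np.c_[np.ones(f.sum()),X[f],z[f]-165]; print("face",np.linalg.lstsq(A,Y[f],rcond=None)[0].round(4),f.sum())
t=(abs(X)<36)&(z>118)&(z<136)
h,e=np.histogram(Y[t],bins=np.arange(-95,50,4)); print(list(zip(e.astype(int).tolist(),h.tolist())))
cv2.imwrite("pics/t6.png",cv2.convertScaleAbs(cv2.resize(p[165:265,310:430,::-1],None,fx=3.5,fy=3.5),alpha=2))
p,d=grab_frame("scene"); a=cv2.resize(p[130:290,180:440,::-1],None,fx=2.5,fy=2.5)
b=cv2.convertScaleAbs(cv2.resize(grab_frame("top")[0][165:265,310:390,::-1],None,fx=2,fy=2),alpha=2)
c=np.zeros((600,650,3),np.uint8); c[:400]=a; c[400:600,:160]=b; cv2.imwrite("pics/s6.png",c)
```

```text
t 13.47 pos [ 395.6 -115.6  293.9] turn [-0.0009 -0.0046 -0.0005] then shift [158.4   7.7 -11.1] F [ 1.   0.1 -0.6] M [-0.   -0.03 -0.02] open 85.1 grip 0.0
all>170 530 ((-1.0857734680175781, -20.194400787353516), (22.58009910583496, 79.77429962158203), 89.84693908691406)
top 452 ((-1.0533599853515625, -20.19448471069336), (22.58009910583496, 79.70947265625), 89.84693908691406) z 200.68969096798364
face [-9.5738e+00 -1.7000e-03 -1.3000e-03] 147
[(-95, 0), (-91, 3), (-87, 58), (-83, 55), (-79, 84), (-75, 40), (-71, 54), (-67, 64), (-63, 57), (-59, 75), (-55, 51), (-51, 52), (-47, 5), (-43, 0), (-39, 0), (-35, 0), (-31, 0), (-27, 0), (-23, 0), (-19, 0), (-15, 0), (-11, 62), (-7, 53), (-3, 57), (1, 64), (5, 63), (9, 67), (13, 49), (17, 52), (21, 63), (25, 64), (29, 65), (33, 52), (37, 59), (41, 72), (45, 0)]
```

View pics/s6.png

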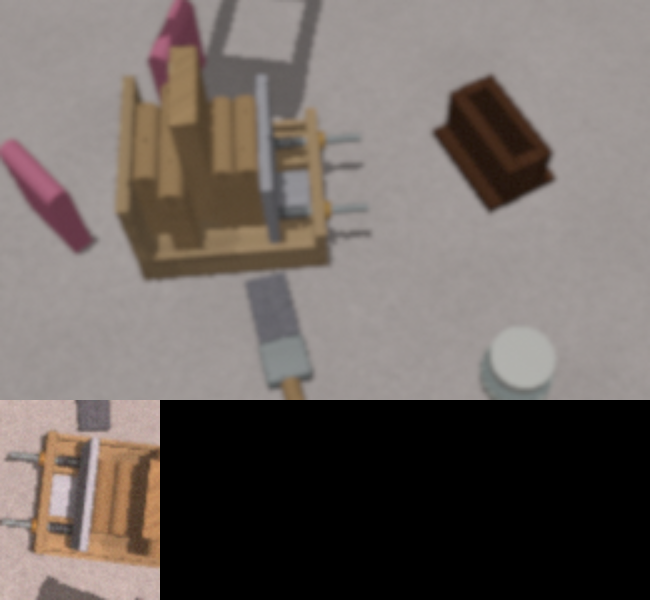

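The scene view shows the tall board at (185,85), upright between the wide board and its +y neighbour. The others are upright and the bystanders untouched. Measured: Y -20.2, X -1, yaw under 0.2°, top at 200.7 (toe about 20.7, on the stop). Hand in.

```bash
python3 -c "
from workcell import finish_job
print(finish_job())"
```

```text
the job is handed in; nothing more can be done
None
```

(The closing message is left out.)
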